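# Turn a lens plate over and lay it on the inspection stand

### The arm

A 6-joint arm with a two-finger parallel gripper is mounted at the origin on the work surface. World frame = base frame: x ahead of the robot, y to its left, z up, the work surface at z = 0. Lengths are in mm, angles in rad, forces in N, time in s.
With the tool pointing down it reaches from about 300 to 775 mm from the base axis. Payload 14.6 kg.
Tool frame: the origin (TCP) lies between the finger pads; the fingertips stand 19 mm ahead of it and the grasp point (between the pads) is the TCP; z points along the fingers, y is the line along which they close (so a half turn about z gives the same grasp; the last joint's range is limited). The gripper opens to 94 mm and grips with 3 to 60 N. Pads are 16 mm wide; open, the fingers measure 119 mm over their backs; the gripper's body (75 mm by 177 mm) begins 78 mm behind the grasp point.
Start: joints at [1.113, 0.3, 1.521, -0, 1.321, -0.067], TCP at [209.507, 508.524, 224.446] pointing down, gripper open.
Joint ranges: [-3.03, 3.03], [-0.79, 2.21], [0.23, 2.52], [-1.04, 4.18], [0, 3.07], [-2.55, 2.55]. Speed limits (rad/s): [2.22, 2.22, 2.57, 3.14, 3.14, 3.14].

### API

Orientations are given as [roll, pitch, yaw] about the fixed x, y, z axes, in that order (R = Rz(yaw) Ry(pitch) Rx(roll)).
In Python, from cell import monitor, imaging, job, find_in, trace gives the robot as it stands. The module is installed in compiled form; this text tells all that it offers.
- The arm moves only by the tool arm_command, never from a script. Its argument "steps" is a list of rows, each a list of 5 numbers: the opening, from 0 (shut) to 1 (fully open), then the shift along the tool's x, y, z in mm, then the turn about the tool's z in degrees. In form: [[gripper, dx, dy, dz, turn], ...]. A call has 1 to 20 rows; each row is the pose to reach, as a shift and turn from the pose commanded when the call began, along the tool's axes at that moment; what a row does not reach only later rows make up. A row lasts 1/8 s, in which the tool goes at most 62.5 mm and 10.7 degrees, less where a joint would pass 70% of its speed; a pose out of reach is approached as far as the arm can. A call with a gripper value outside its range is refused whole. The fingers move at their own pace and stop on an object; "force" is the grip in N (left out, the last holds). Time passes only in rows, so rows that repeat a pose let the fingers close. It gives the time, the measured TCP pose, the force, the opening and the grip force at its end, in the units of the state.
- monitor.read_state(): the state, without advancing time (a new reading comes with each control period).
- imaging.camera(name): name is "side" or "top"; returns a dict with "img" (420x560x3 uint8, red, green, blue), "mtx" (3x3 intrinsics, pixels), "view" (4x4, takes a point from world to camera coordinates). Camera axes: x right, y down, z forward; pixel columns grow to the right and rows downward; lengths in mm; the calibration is good to about 2 mm. A picture is of the moment at which its call begins. There is no depth.
- job.sign_off(): hands the job in; it is judged then, once.
Trained networks look in a picture, given as the dict that the camera call returned (one of the last four; its "shot" number tells which), for a name from the list of things; names that differ only in an ending like _2 or _b are one class to them, and where a whole thing is asked for, a point or a joint stands for the part that bears it (a point fixed in the world has none). Each returns a list of dicts, best first, with "p" (0 to 1); they miss things now and then, are a little off and sometimes report something else, mostly with a low value. They report only what shows in the picture. A call takes as long as a camera call. They do not tell look-alikes from the thing itself.
- find_in(picture, target): "rect" ([centre column, centre row, width, height] in pixels, round what is visible of it).
- trace(picture, target): "region" (420x560 bool, what is visible of it) and "rect" ([centre column, centre row, width, height] in pixels, round what is visible of it).
The state is a dict: "clock": time; "joints": joint angles; "qd": joint speeds; "effort": joint torques, N m; "eef_pos": TCP position; "eef_rot": TCP orientation; "wrist_force": force on the tool from outside, world axes, zero at the start; "moment": the same for the moment, N m; "finger_gap": finger opening in mm; "finger_force": force on a finger pad.
Only numpy, scipy, OpenCV 4.12 (cv2) and the standard library are available. Lean on these libraries where they do the work, as an engineer would, in place of code of your own. Each camera call takes 0.05 s, during which the arm holds its last target. There are 200 camera calls.

### The job

The plate with the glass lens leans in its rack with the bulging side of the lens against the rack. Turn it over and lay it flat on the cork top of the inspection stand with the bulging side of the lens up, centred and with its long sides along the long sides of the stand. Do not drop it or let it topple, and leave the empty plate and everything else on the bench where they are.

Things in the scene. Friction and masses are not known exactly. Their poses are not given: they have to be found in the camera images.
- lens_plate_center (a point): Loose lens plate, 0.09 to 0.18 kg: flat aluminium, 90 (x) by 60 (y) by 8 mm (z); a glass lens 34 mm across bulges 8 mm from the middle of its +z face, the -z face is flat. Point: centre of the 8 mm plate; +z out of the bulging side. Starts leaning in rack_a, +z into the rack and down, +x end up. The 28 mm of each face beyond the lens at either end is bare and flat; all edges are square.
- rack_a: Fixed rack holding the lens plate, 35 degrees from vertical, top leaning to the rack's -x, outward face to +x and up. Origin on the bench, z up. Base 100 x 76 x 12 mm, centred at x = 15 mm. Two prongs 6 mm wide at y = +-23 mm reach 52 mm up the plate; above them and along its long edges the plate stands free. The lens fits between the prongs.
- rack_a_corner (a point): Mid-width point of rack_a where ledge top meets prong fronts: 25 mm ahead (+x) of the rack's origin, 36 mm up; axes as rack_a. A leaning plate's lower edge sits here; it rises along (-0.574, 0, 0.819), outward is (0.819, 0, 0.574). The ledge is 66 mm long, 28 mm deep, square to the prongs, no lip: it slopes down to the prongs, so a plate settles against them.
- stand_top (a point): Centre of the cork top of the fixed inspection stand, 40 mm above the bench; z up. The cork top is 74 mm (x) by 44 mm (y), on a narrower steel block; the foot below is 100 x 70 x 8 mm. A plate laid centred on it overhangs by 8 mm all round.
- rack_b: A second fixed rack, like rack_a in shape and axes, that holds the empty plate.
- empty_plate_center (a point): Centre of the loose empty plate, 64 x 60 x 8 mm, with an open 30 mm hole and no lens, leaning in rack_b; to be left alone.
- camera: Loose camera body standing on the bench, 130 mm wide (y), 45 mm deep and 98 mm high, with a 22 mm lens mount on its +x face; origin under its centre. Leave alone.
- barrel: Loose black lens barrel, 62 mm across, 50 mm high; origin under its centre. Leave alone.
- jar: Loose amber jar, 48 mm across, 55 mm high; origin under its centre. Leave alone.
- driver: Loose screwdriver lying along its x, 150 mm long. Leave alone.
- brush: Loose brush lying along its x, 150 mm long. Leave alone.
- cap: Loose black lens cap, 52 mm across, 10 mm high, lying flat; origin under its centre. Leave alone.
There are look-alikes about, which are no part of the job. Leave any blue look-alike of the part that bears stand_top alone. What is shaped like the part that bears lens_plate_center but red is not meant.

How it is judged:
By the outcome, as a careful person would: the job done as asked, in the order asked, and still so for the second after the job is handed in, with the robot touching nothing.
It also fails if it takes over 67 s, if anything falls off the work surface, if the arm or the gripper's body presses on something with over 40 N, if the wrist force passes 120 N, or if a joint passes its speed limit or range.

## Working session

There is one attempt and no reset: what is moved stays moved. The work goes in short steps, Python scripts to look and compute and a tool call to move; the robot and the scene stay as the last step left them, time stands still between calls to the robot, and variables do not carry over. Pictures are saved under pics/ and viewed, at most 10 in all, crops included, and the job is handed in when it is done.

Besides the shell and the picture viewer there is one more tool, called after "Emit:" by a JSON object that holds its "method" and its "body", one argument or row to a line. arm_command: Moves the arm, as the interface text tells. Its arguments: {"type":"object","properties":{"steps":{"type":"array","items":{"type":"array","items":{"type":"number"}}},"force":{"type":"number"}},"required":["steps"]}

```bash
mkdir -p pics; python3 - <<'E'
from cell import monitor, imaging, job, find_in, trace
import cv2,numpy as np
for n in ("side","top"):
    p=imaging.camera(n); cv2.imwrite(f"pics/{n}0.png",p["img"][:,:,::-1])
    print(n,p["mtx"].round(1).tolist(),p["view"].round(4).tolist())
    for t in ("lens_plate_center","rack_a","stand_top","empty_plate_center","camera","barrel"):
        print(t,[(round(d["p"],2),[round(float(v),1) for v in d["rect"]]) for d in find_in(p,t)])
print(monitor.read_state())
E
```

```text
side [[392.7, 0.0, 284.5], [0.0, 392.7, 209.2], [0.0, 0.0, 1.0]] [[-0.8021, -0.5969, -0.0194, 443.3057], [-0.4397, 0.6122, -0.6572, 328.9811], [0.4041, -0.5186, -0.7535, 715.3379], [0.0, 0.0, 0.0, 1.0]]
lens_plate_center [(0.97, [301.6, 260.4, 28.4, 40.8]), (0.55, [253.6, 217.3, 31.5, 25.2])]
rack_a [(0.94, [252.2, 231.9, 50.2, 43.1]), (0.9, [193.4, 304.0, 60.3, 53.3])]
stand_top [(0.92, [317.4, 211.1, 42.5, 35.9]), (0.6, [366.4, 148.8, 41.5, 30.1]), (0.55, [337.6, 175.7, 40.3, 30.4])]
empty_plate_center [(0.58, [187.7, 292.4, 28.4, 28.6]), (0.56, [250.2, 232.2, 48.7, 42.6])]
camera [(0.68, [209.4, 196.6, 44.9, 57.9])]
barrel [(0.94, [173.2, 247.6, 30.4, 31.1])]
top [[546.1, 0.0, 278.9], [0.0, 546.1, 202.9], [0.0, 0.0, 1.0]] [[0.0001, -1.0, -0.0089, -14.8225], [-0.9917, 0.001, -0.1289, 574.5024], [0.1289, 0.0089, -0.9916, 1564.2975], [0.0, 0.0, 0.0, 1.0]]
lens_plate_center [(0.98, [271.6, 231.4, 35.1, 32.3]), (0.62, [268.3, 183.2, 23.6, 17.5])]
rack_a [(0.82, [268.4, 183.4, 27.2, 29.9]), (0.81, [191.8, 192.6, 30.7, 39.7]), (0.57, [362.9, 205.2, 28.5, 31.7])]
stand_top [(0.9, [412.5, 
[... 251 characters left out ...]
 146.1, 22.0, 21.4])]
{'clock': 0.7, 'joints': array([ 1.11338616e+00,  2.99932606e-01,  1.52102334e+00,  3.43170654e-05,
        1.32071310e+00, -6.65760464e-02]), 'qd': array([ 0.00031582,  0.00106991,  0.00012192,  0.00080964, -0.00133678,
       -0.0003065 ]), 'effort': array([-4.53536322e-04, -5.31579387e+01, -3.52871239e+01,  7.07358588e-02,
        2.13502283e-02, -1.81846201e-05]), 'eef_pos': array([209.50107386, 508.51302702, 224.41780731]), 'eef_rot': array([-3.14151865e+00, -3.82569459e-05,  2.75075004e+00]), 'wrist_force': array([ 0.28403752, -0.0463013 ,  0.56194301]), 'moment': array([ 0.01334506,  0.01948256, -0.06854042]), 'finger_force': 0.0, 'finger_gap': 94.06741940653356}
```

```bash
python3 - <<'E'
import cv2
a=cv2.imread("pics/top0.png")[90:270,150:460]; cv2.imwrite("pics/t1.png",cv2.resize(a,None,fx=2.58,fy=2.58,interpolation=cv2.INTER_CUBIC))
a=cv2.imread("pics/side0.png")[110:350,140:440]; cv2.imwrite("pics/s1.png",cv2.resize(a,None,fx=2.5,fy=2.5,interpolation=cv2.INTER_CUBIC))
E
```

```text
(no output)
```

View pics/t1.png

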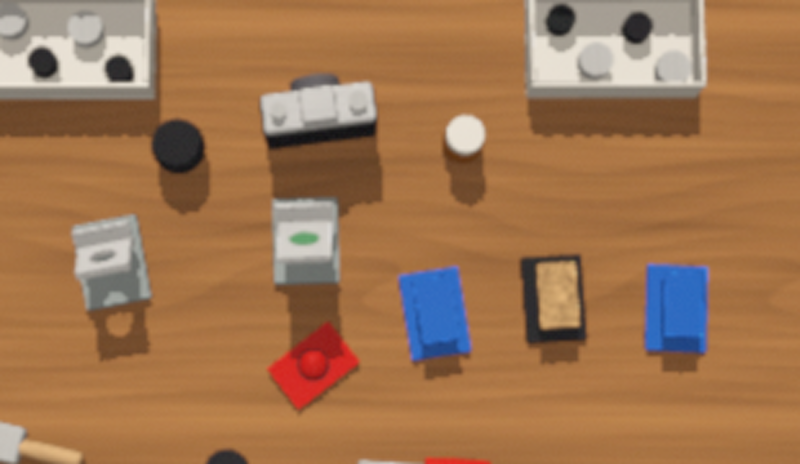

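View pics/s1.png

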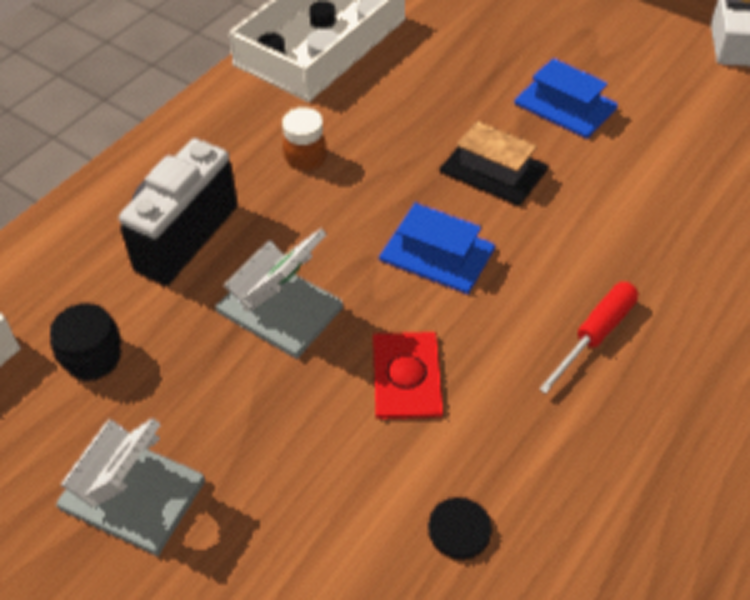

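The top view shows the plate with the green lens leaning in the rack at full-frame (268,183). Its top leans towards the robot and its flat face points away. The cork stand is at (365,205). The blue stands and the red plate are look-alikes. The tool stays vertical, so the flip has to come from pivoting the plate between the pads.

```bash
cat > h.py <<'E'
from cell import monitor, imaging, job, find_in, trace
import cv2,numpy as np
from scipy.optimize import minimize
S=8
def box(cx,cy,cz,lx,ly,lz):
    return np.array([[cx+a*lx/2,cy+b*ly/2,cz+c*lz/2] for a in(-1,1) for b in(-1,1) for c in(-1,1)])
def proj(p,P):
    q=P@p["view"][:3,:3].T+p["view"][:3,3]; q=q@p["mtx"].T; return q[:,:2]/q[:,2:]
def render(p,parts,o,win):
    x,y,a=o; c,s=np.cos(a),np.sin(a); u0,v0,w,h=win
    m=np.zeros((h*S,w*S),np.uint8)
    for B in parts:
        P=B@np.array([[c,s,0],[-s,c,0],[0,0,1]])+[x,y,0]
        uv=(proj(p,P)-[u0,v0]+.5)*S
        cv2.fillConvexPoly(m,cv2.convexHull(np.round(uv).astype(np.int32)),1)
    return cv2.resize(m.astype(np.float32),(w,h),interpolation=cv2.INTER_AREA)
def fit(obs,parts,o0):
    """obs: list of (picture, mask)"""
    W=[]
    for p,m in obs:
        v,u=np.nonzero(m); W.append((u.min()-12,v.min()-12,np.ptp(u)+25,np.ptp(v)+25))
    def cost(o):
        return sum(np.sum((render(p,parts,o,w)-m[w[1]:w[1]+w[3],w[0]:w[0]+w[2]])**2)/m.sum() for (p,m),w in zip(obs,W))
    best=None
    for a in np.arange(-.3,.31,.1):
        o=np.array(o0,float)+[0,0,a]
        r=minimize(cost,o,method="Nelder-Mead",options=dict(initial_simplex=[o,o+[15,0,0],o+[0,15,0],o+[0,0,.1]],xatol=.05,fatol=1e-4))
        if best is None or r.fun<best.fun: best=r
    return best.x.round(3),round(best.fun,3)
U=np.array([-.5736,0,.8192]);O=np.array([.8192,0,.5736])
def slab(s0,s1,o0,o1,y0,y1):
    return np.array([[25,y,36]+s*U+o*O for s in(s0,s1) for o in(o0,o1) for y in(y0,y1)])
PLATE=slab(0,90,0,8,-30,30)
RACK=[box(15,0,6,100,76,12),slab(-4,0,0,28,-33,33),slab(0,52,-6,0,-26,-20),slab(0,52,-6,0,20,26)]
STAND=[box(0,0,4,100,70,8),box(0,0,38,74,44,4),box(0,0,20,64,34,40)]
E
python3 - <<'E'
from h import *
pt=imaging.camera("top");ps=imaging.camera("side")
def ray(p,uv,z):
    R=p["view"][:3,:3];c=-R.T@p["view"][:3,3]; d=R.T@np.linalg.solve(p["mtx"],[*uv,1]); return (c+d*(z-c[2])/d[2])[:2]
def near(p,t,uv):
    L=[d for d in trace(p,t)]; d=min(L,key=lambda d:np.hypot(d["rect"][0]-uv[0],d["rect"][1]-uv[1])); print(t,d["p"],np.round(d["rect"],1),d["region"].sum()); return d["region"]
r0=ray(pt,(268,184),10); s0=ray(pt,(365,204.6),20); print(r0,s0)
su=proj(ps,np.array([[*s0,20]]))[0]; print(su)
rt=near(pt,"rack_a",(268,184)); lt=near(pt,"lens_plate_center",(268,183)); st=near(pt,"stand_top",(365,204))
rs=near(ps,"rack_a",(252,232)); ls=near(ps,"lens_plate_center",(253,217)); ss=near(ps,"stand_top",su)
np.savez("m.npz",rt=rt,lt=lt,st=st,rs=rs,ls=ls,ss=ss)
for n,a,b,parts,o in (("stand",st,ss,STAND,[*s0,0]),("plate",lt,ls,[PLATE],[*r0,0]),("rack+plate",rt|lt,rs|ls,RACK+[PLATE],[*r0,0])):
    for k,obs in (("both",[(pt,a),(ps,b)]),("top",[(pt,a)]),("side",[(ps,b)])): print(n,k,fit(obs,parts,o))
vis=[]
E
```

```text
[635.04404964  17.95307831] [ 571.26235092 -269.5798508 ]
[337.84499138 172.41687957]
rack_a 0.72 [267.4 181.5  26.7  33.8] 531
lens_plate_center 0.81 [267.3 182.3  23.2  17.7] 317
stand_top 0.96 [364.2 205.8  25.1  32.5] 749
rack_a 0.62 [251.3 232.2  45.2  42. ] 1092
lens_plate_center 0.62 [253.1 215.8  30.5  25.1] 200
stand_top 0.96 [337.8 177.1  39.2  30.7] 832
stand both (array([ 5.70646e+02, -2.67655e+02,  5.10000e-02]), np.float64(0.117))
stand top (array([ 5.71682e+02, -2.68075e+02,  5.10000e-02]), np.float64(0.056))
stand side (array([ 5.69730e+02, -2.66145e+02,  7.00000e-02]), np.float64(0.048))
plate both (array([6.23085e+02, 2.01820e+01, 8.00000e-03]), np.float64(0.238))
plate top (array([6.24777e+02, 1.90120e+01, 4.60000e-02]), np.float64(0.049))
plate side (array([ 6.22993e+02,  2.26230e+01, -6.00000e-03]), np.float64(0.147))
rack+plate both (array([6.24044e+02, 1.91440e+01, 2.80000e-02]), np.float64(0.137))
rack+plate top (array([6.24192e+02, 1.89450e+01, 3.80000e-02]), np.float64(0.07))
rack+plate side (array([6.23826e+02, 1.97980e+01, 6.00000e-03]), np.float64(0.063))
```

Emit:
{"method": "arm_command", "body": {
  "steps": [
    [1,-50,-27,2,-2],
    [1,-100,-53,4,-4],
    [1,-150,-80,7,-6],
    [1,-200,-106,10,-9],
    [1,-250,-133,12,-11],
    [1,-300,-160,14,-13],
    [1,-350,-186,16,-15],
    [1,-400,-213,18,-17],
    [1,-450,-239,20,-19],
    [1,-500,-266,22,-21],
    [1,-530,-282,24,-23],
    [1,-561,-298.5,24,-24],
    [1,-561,-298.5,24,-24],
    [1,-561,-298.5,24,-24],
    [1,-561,-298.5,24,-24]
  ],
  "force": 12
}}

```text
clock: 2.98
eef_pos: [614.2, 19.6, 200.7]
eef_rot: [3.142, 0.0, -3.113]
wrist_force: [-0.5, 0.7, -0.5]
finger_gap: 94.1
finger_force: 0.0
```

Emit:
{"method": "arm_command", "body": {
  "steps": [
    [1,0,-0.8,30,0],
    [1,0,-0.8,60,0],
    [1,0,-0.8,90,0],
    [1,0,-0.8,108,0],
    [1,0,-0.8,108,0],
    [1,0,-0.8,108,0],
    [0.5,0,-0.8,108,0],
    [0.5,0,-0.8,108,0],
    [0.5,0,-0.8,108,0],
    [0.5,0,-0.8,108,0],
    [0.5,0,-0.8,108,0],
    [0.5,0,-0.8,108,0]
  ],
  "force": 12
}}

```text
clock: 4.47
eef_pos: [614.6, 18.1, 92.6]
eef_rot: [3.142, 0.0, -3.114]
wrist_force: [-0.7, 0.1, 2.1]
finger_gap: 59.4
finger_force: 12.0
```

Emit:
{"method": "arm_command", "body": {
  "steps": [
    [0.5,-5,0,-3.5,0],
    [0.5,-10,0,-6,0],
    [0.5,-15,0,-8.5,0],
    [0.5,-20.5,0,-10.5,0],
    [0.5,-26,0,-12,0],
    [0.5,-31.5,0,-13,0],
    [0.5,-37,0,-13.5,0],
    [0.5,-43,0,-13.8,0],
    [0.5,-48.5,0,-13.5,0],
    [0.5,-54.5,0,-12.5,0],
    [0.5,-54.5,0,-12.5,0],
    [0.5,-54.5,0,-12.5,0]
  ],
  "force": 12
}}

```text
clock: 5.98
eef_pos: [670.0, 19.6, 105.5]
eef_rot: [-3.142, 0.002, -3.114]
wrist_force: [-0.4, -0.5, 6.0]
finger_gap: 59.7
finger_force: 12.0
```

```bash
python3 - <<'E'
from h import *
a=[]
for n in("side","top"):
    p=imaging.camera(n); u,v=proj(p,np.array([[650,19,70]]))[0].astype(int)
    a.append(cv2.resize(p["img"][v-40:v+40,u-40:u+40,::-1],(400,400),interpolation=cv2.INTER_CUBIC))
cv2.imwrite("pics/r1.png",np.hstack(a))
E
```

```text
(no output)
```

View pics/r1.png

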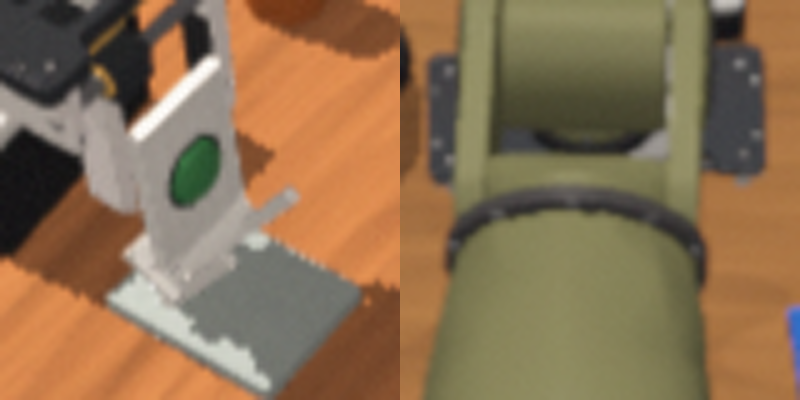

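Emit:
{"method": "arm_command", "body": {
  "steps": [
    [0.4,0,0,0,0],
    [0.4,0,0,0,0],
    [0.4,0,0,-8,0],
    [0.4,0,0,-20,0],
    [0.4,0,0,-40,0],
    [0.4,0,0,-60,0],
    [0.4,3,-8,-75,0],
    [0.4,13,-32,-80,0],
    [0.4,25,-60,-80,0],
    [0.4,38,-90,-80,-0.3],
    [0.4,51,-120,-80,-0.5],
    [0.4,64,-150,-80,-0.8],
    [0.4,76,-180,-80,-1],
    [0.4,88,-210,-75,-1.2],
    [0.4,101,-240,-60,-1.4],
    [0.4,112,-265,-40,-1.6],
    [0.4,118,-280,-27,-1.6],
    [0.4,119.9,-284.6,-20,-1.6],
    [0.4,119.9,-284.6,-20,-1.6],
    [0.4,119.9,-284.6,-20,-1.6]
  ],
  "force": 40
}}

```text
clock: 8.57
eef_pos: [557.7, -267.7, 125.6]
eef_rot: [-3.141, 0.001, -3.085]
wrist_force: [0.3, -0.7, -1.4]
finger_gap: 56.6
finger_force: 53.0
```

```bash
python3 - <<'E'
from h import *
a=[]
print(monitor.read_state())
for n in("side","top"):
    p=imaging.camera(n); u,v=proj(p,np.array([[565,-267,80]]))[0].astype(int)
    a.append(cv2.resize(p["img"][v-40:v+40,u-40:u+40,::-1],(400,400),interpolation=cv2.INTER_CUBIC))
cv2.imwrite("pics/r2.png",np.hstack(a))
E
```

```text
{'clock': 8.575, 'joints': array([-5.06807784e-01,  5.41594071e-01,  1.41790489e+00,  6.41567959e-05,
        1.18117067e+00, -2.13449219e+00]), 'qd': array([ 0.00308104, -0.00417616, -0.00313477,  0.00100933, -0.00173088,
        0.0005776 ]), 'effort': array([-5.25673851e-01, -6.45740175e+01, -3.33738148e+01, -7.01445225e-02,
        6.32912619e-02, -3.12461547e-03]), 'eef_pos': array([ 557.67364047, -267.72733957,  125.61088863]), 'eef_rot': array([-3.14114965e+00,  8.11944966e-04, -3.08472874e+00]), 'wrist_force': array([ 0.27890496, -0.74648009, -1.37079995]), 'moment': array([ 0.03995576, -0.0038232 ,  0.00646557]), 'finger_force': 52.983611756935716, 'finger_gap': 56.601296636076896}
```

View pics/r2.png

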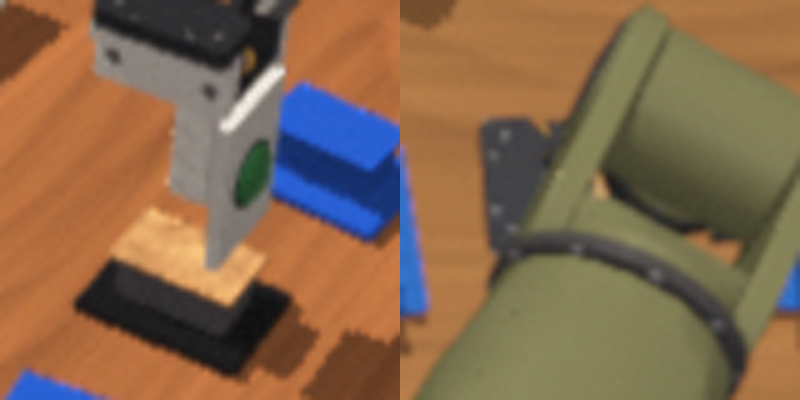

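Emit:
{"method": "arm_command", "body": {
  "steps": [
    [0.5,0,0,6,0],
    [0.5,0,0,12,0],
    [0.5,0,0,16,0],
    [0.5,0,0,18,0],
    [0.5,0,0,18,0],
    [0.5,0,0,18,0]
  ],
  "force": 15
}}

```text
clock: 9.43
eef_pos: [557.2, -268.3, 107.1]
eef_rot: [-3.141, 0.0, -3.086]
wrist_force: [-0.9, -0.7, -2.1]
finger_gap: 57.6
finger_force: 15.0
```

Emit:
{"method": "arm_command", "body": {
  "steps": [
    [0.5,0,0,1,0],
    [0.5,0,0,1,0],
    [0.5,0,0,2,0],
    [0.5,0,0,2,0]
  ]
}}

```text
clock: 9.93
eef_pos: [557.1, -268.3, 104.9]
eef_rot: [3.142, -0.0, -3.086]
wrist_force: [0.2, -0.3, -2.0]
finger_gap: 57.2
finger_force: 15.0
```

Emit:
{"method": "arm_command", "body": {
  "steps": [
    [0.5,0,0,1,0],
    [0.5,0,0,1,0],
    [0.5,0,0,2,0],
    [0.5,0,0,2,0]
  ]
}}

```text
clock: 10.42
eef_pos: [557.1, -268.3, 102.9]
eef_rot: [3.142, -0.0, -3.086]
wrist_force: [-0.4, -0.3, -1.1]
finger_gap: 57.5
finger_force: 15.0
```

Emit:
{"method": "arm_command", "body": {
  "steps": [
    [0.5,0,0,1,0],
    [0.5,0,0,1,0],
    [0.5,0,0,1.5,0],
    [0.5,0,0,1.5,0]
  ]
}}

```text
clock: 10.92
eef_pos: [557.2, -268.3, 101.5]
eef_rot: [-3.142, 0.0, -3.086]
wrist_force: [1.4, 0.3, -1.2]
finger_gap: 57.4
finger_force: 15.0
```

```bash
python3 - <<'E'
from h import *
p=imaging.camera("side"); u,v=proj(p,np.array([[565,-267,70]]))[0].astype(int)
im=cv2.resize(p["img"][v-32:v+32,u-32:u+32,::-1],(600,600),interpolation=cv2.INTER_CUBIC)
cv2.imwrite("pics/r3.png",im)
E
```

```text
(no output)
```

View pics/r3.png

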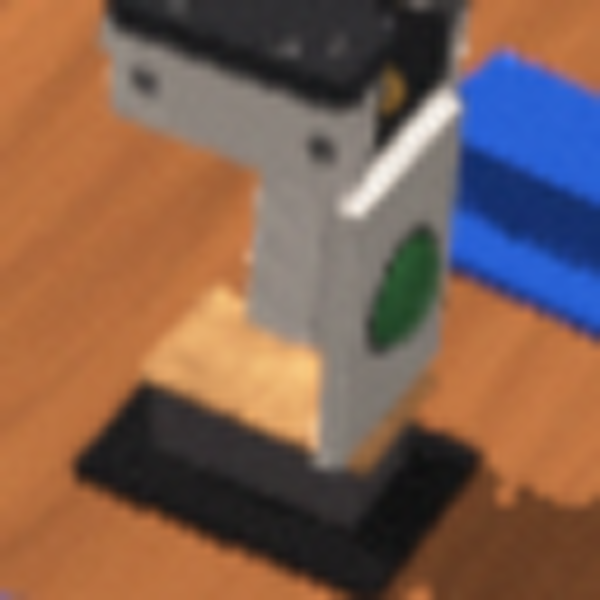

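Emit:
{"method": "arm_command", "body": {
  "steps": [
    [0.5,-4,0,0.7,0],
    [0.5,-8,0,2.3,0],
    [0.5,-12,0,4,0],
    [0.5,-15,0,5.2,0],
    [0.5,-18,0,7,0],
    [0.5,-22,0,9.7,0],
    [0.5,-25.5,0,12.1,0],
    [0.5,-28.5,0,14.5,0],
    [0.5,-28.5,0,14.5,0],
    [0.5,-28.5,0,14.5,0]
  ],
  "force": 12
}}

```text
clock: 12.22
eef_pos: [588.5, -267.6, 90.4]
eef_rot: [-3.137, 0.008, -3.085]
wrist_force: [7.9, -0.2, 17.4]
finger_gap: 56.7
finger_force: 13.8
```

```bash
python3 - <<'E'
from h import *
p=imaging.camera("side"); u,v=proj(p,np.array([[570,-267,60]]))[0].astype(int)
im=cv2.resize(p["img"][v-32:v+32,u-32:u+32,::-1],(600,600),interpolation=cv2.INTER_CUBIC)
cv2.imwrite("pics/r4.png",im)
E
```

```text
(no output)
```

View pics/r4.png

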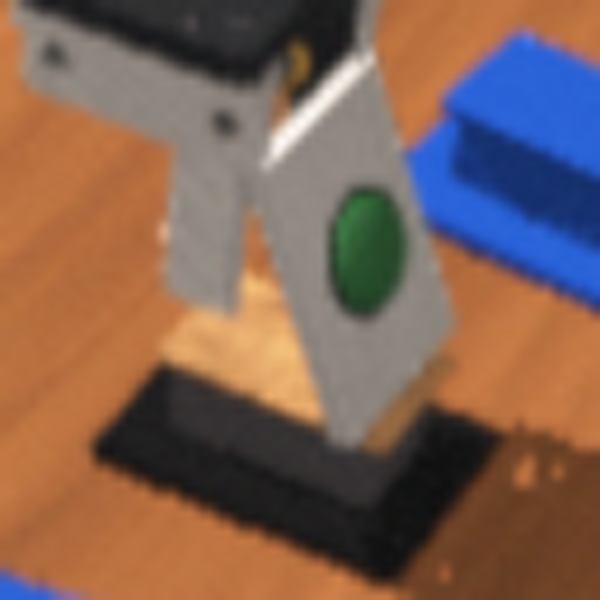

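```bash
cat >> h.py <<'E'
def edge_fit(p,uv0=None,stand=(570.8,-267.7,.055)):
    """pivot x in stand frame and tilt phi of the plate, from its side silhouette"""
    L=trace(p,"lens_plate_center"); t=proj(p,np.array([[585,-267,65]]))[0]
    d=min(L,key=lambda d:np.hypot(*(np.array(d["rect"][:2])-t))); m=d["region"]
    v,u=np.nonzero(m); w=(u.min()-12,v.min()-12,np.ptp(u)+25,np.ptp(v)+25)
    def cost(o):
        f=np.radians(o[1]); U=np.array([np.cos(f),0,np.sin(f)]);Z=np.array([-np.sin(f),0,np.cos(f)])
        B=np.array([[o[0],y,40]+s*U+k*Z for s in(0,90) for k in(0,8) for y in(-30,30)])
        return np.sum((render(p,[B],stand,w)-m[w[1]:w[1]+w[3],w[0]:w[0]+w[2]])**2)/m.sum()
    R=[minimize(cost,[-25,f],method="Nelder-Mead",options=dict(initial_simplex=[[-25,f],[-15,f],[-25,f+15]])) for f in (10,40,60,80)]
    r=min(R,key=lambda r:r.fun); return d["p"],d["rect"],r.x,r.fun
E
python3 - <<'E'
from h import *
p=imaging.camera("side"); print(edge_fit(p)); print(monitor.read_state()["wrist_force"])
E
```

```text
(0.94, [344.0, 156.9, 18.7, 39.4], array([-23.819561  ,  67.82414913]), np.float64(0.05899744709645669))
[ 7.2710261   0.26714409 17.92328018]
```

```bash
python3 - <<'E'
from h import *
p=imaging.camera("side"); c=proj(p,np.array([[570,-267,60]]))[0].astype(int)
im=cv2.resize(p["img"][c[1]-32:c[1]+32,c[0]-32:c[0]+32,::-1],(600,600),interpolation=cv2.INTER_CUBIC)
s=monitor.read_state(); print(s["eef_pos"],s["joints"],s["finger_gap"])
G=s["eef_pos"]
def draw(P,col,close=True):
    q=((proj(p,np.array(P,float))-c+32+.5)*9.375-.5).astype(int); cv2.polylines(im,[q],close,col,1)
y=G[1]+29
draw([[G[0]-8,y,G[2]-19],[G[0]+8,y,G[2]-19],[G[0]+8,y,G[2]+19],[G[0]-8,y,G[2]+19]],(0,255,255))
cc,ss=np.cos(.055),np.sin(.055)
for f,px,col in((67.8,-23.8,(0,0,255)),(50,-25,(255,0,255))):
    a=np.radians(f);U=np.array([np.cos(a),0,np.sin(a)]);Z=np.array([-np.sin(a),0,np.cos(a)])
    B=np.array([[px,yy,40]+q*U+8*Z for q,yy in((0,-30),(0,30),(90,30),(90,-30))])
    draw(B@np.array([[cc,ss,0],[-ss,cc,0],[0,0,1]])+[570.8,-267.7,0],col)
cv2.imwrite("pics/r5.png",im)
E
```

```text
[ 588.41482016 -267.58856906   90.38187687] [-4.83594816e-01  6.35208760e-01  1.35771551e+00  3.85728115e-04
  1.13991900e+00 -2.11103666e+00] 56.76600201600415
```

View pics/r5.png

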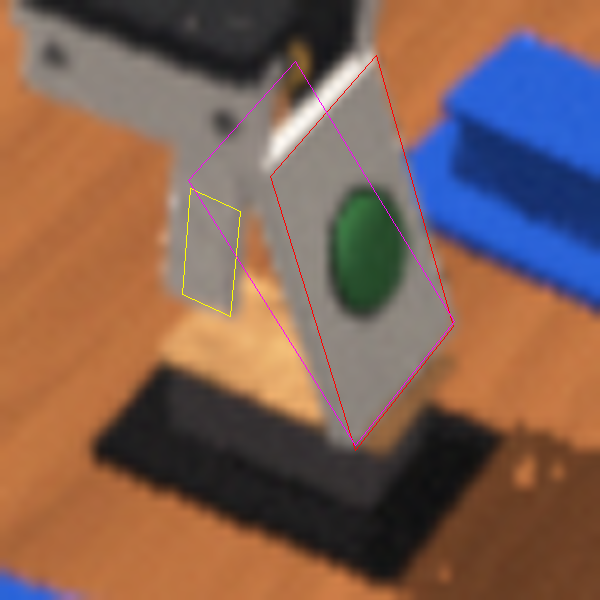

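Emit:
{"method": "arm_command", "body": {
  "steps": [
    [0.5,3,0,-0.7,0],
    [0.5,6,0,-1.4,0],
    [0.5,9,0,-2.1,0],
    [0.5,12,0,-2.8,0],
    [0.5,12,0,-2.8,0]
  ]
}}

```text
clock: 13.05
eef_pos: [576.4, -268.4, 93.7]
eef_rot: [-3.137, 0.008, -3.085]
wrist_force: [5.2, 0.0, 21.1]
finger_gap: 57.3
finger_force: 13.6
```

```bash
python3 - <<'E'
from h import *
p=imaging.camera("side"); print(edge_fit(p)); s=monitor.read_state();print(s["wrist_force"],s["moment"],s["eef_pos"],s["finger_gap"])
E
```

```text
(0.72, [346.0, 156.1, 19.8, 39.8], array([-22.78823853,  77.87826538]), np.float64(0.0630826971896453))
[ 5.636987   -1.14467089 21.09477959] [-0.0640127  -0.74280008  0.13381993] [ 576.46840891 -268.3412234    93.64735361] 56.63585842239674
```

Emit:
{"method": "arm_command", "body": {
  "steps": [
    [0.5,3,0,-0.7,0],
    [0.5,6,0,-1.4,0],
    [0.5,9,0,-2.1,0],
    [0.5,12,0,-2.5,0],
    [0.5,12,0,-2.5,0]
  ]
}}

```text
clock: 13.78
eef_pos: [563.3, -268.6, 94.8]
eef_rot: [-3.139, 0.005, -3.085]
wrist_force: [1.3, 1.7, 16.2]
finger_gap: 57.2
finger_force: 12.2
```

```bash
python3 - <<'E'
from h import *
p=imaging.camera("side"); print(edge_fit(p)); s=monitor.read_state();print(s["wrist_force"],s["moment"],s["eef_pos"],s["finger_gap"])
c=proj(p,np.array([[555,-267,90]]))[0].astype(int)
im=cv2.resize(p["img"][c[1]-32:c[1]+32,c[0]-32:c[0]+32,::-1],(600,600),interpolation=cv2.INTER_CUBIC)
cv2.imwrite("pics/r6.png",im)
E
```

```text
(0.7, [347.1, 157.9, 16.6, 38.2], array([-23.59632224,  84.74759959]), np.float64(0.05571979683622829))
[ 2.60170897  1.12828497 15.80331419] [ 0.15788058 -0.23561496  0.00446541] [ 563.43565236 -268.56028719   94.76608184] 57.50635296244139
```

View pics/r6.png

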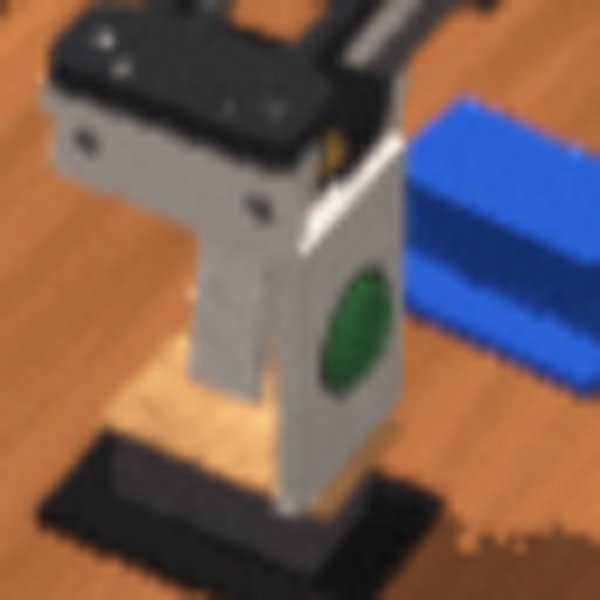

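Emit:
{"method": "arm_command", "body": {
  "steps": [
    [0.5,2,0,-0.4,0],
    [0.5,4,0,-0.8,0],
    [0.5,6,0,-1.2,0],
    [0.5,7,0,-1.5,0],
    [0.5,7,0,-1.5,0]
  ]
}}

```text
clock: 14.5
eef_pos: [554.7, -268.3, 93.6]
eef_rot: [3.141, -0.0, -3.086]
wrist_force: [0.8, 1.2, 1.7]
finger_gap: 47.6
finger_force: 0.7
```

```bash
python3 - <<'E'
from h import *
p=imaging.camera("side"); print(edge_fit(p)); s=monitor.read_state();print(s["wrist_force"],s["moment"],s["eef_pos"],s["finger_gap"])
E
```

```text
(0.92, [350.1, 157.9, 12.8, 35.1], array([-25.69798946,  91.77455723]), np.float64(0.09147397933467742))
[-0.52220483  2.12820086  0.86359685] [ 0.32349453  0.01383602 -0.05992767] [ 554.67958608 -268.24545746   93.49732562] 47.009036799571724
```

```bash
python3 - <<'E'
from h import *
p=imaging.camera("side"); print(edge_fit(p)[2]); 
c=proj(p,np.array([[550,-267,80]]))[0].astype(int)
im=cv2.resize(p["img"][c[1]-30:c[1]+30,c[0]-40:c[0]+40,::-1],(800,600),interpolation=cv2.INTER_CUBIC)
cv2.imwrite("pics/r7.png",im)
E
```

```text
[-26.48651123  91.24656677]
```

View pics/r7.png

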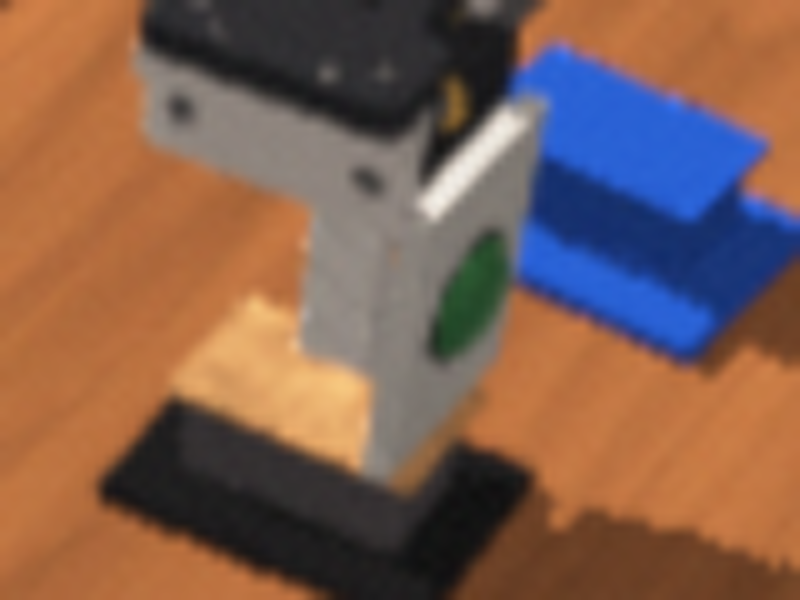

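Emit:
{"method": "arm_command", "body": {
  "steps": [
    [0.5,-1,0,0,0],
    [0.5,-2,0,0,0],
    [0.5,-3,0,0,0],
    [0.5,-3,0,0,0]
  ]
}}

```text
clock: 15.2
eef_pos: [557.7, -268.3, 93.7]
eef_rot: [-3.142, -0.0, -3.086]
wrist_force: [0.0, -0.4, 0.1]
finger_gap: 46.9
finger_force: 0.0
```

```bash
python3 - <<'E'
from h import *
p=imaging.camera("side"); print(edge_fit(p)[2:]); s=monitor.read_state();print(s["wrist_force"],s["eef_pos"])
E
```

```text
(array([-24.49886084,  90.74191749]), np.float64(0.1037990817775974))
[ 1.27057459 -0.90078421 -0.24186243] [ 557.64423184 -268.30754984   93.75463155]
```

Emit:
{"method": "arm_command", "body": {
  "steps": [
    [0.5,-4,0,0,0],
    [0.5,-8,0,0,0],
    [1,-8,0,-5,0],
    [1,-8,0,-15,0],
    [1,-8,0,-20,0],
    [1,-8,0,-20,0],
    [1,-8,0,-20,0]
  ],
  "force": 5
}}

```text
clock: 16.18
eef_pos: [565.5, -267.8, 113.6]
eef_rot: [3.141, -0.0, -3.086]
wrist_force: [1.0, 0.2, 0.4]
finger_gap: 92.1
finger_force: 0.0
```

```bash
python3 - <<'E'
from h import *
p=imaging.camera("side"); print(edge_fit(p)[2:]); s=monitor.read_state();print(s["wrist_force"],s["eef_pos"],s["finger_gap"])
m=trace(p,"lens_plate_center")
t=proj(p,np.array([[542,-268,85]]))[0]; d=min(m,key=lambda d:np.hypot(*(np.array(d["rect"][:2])-t)));
B=box(0,0,85,8,60,90); print(d["p"],fit([(p,d["region"])],[B],[542,-268,.055]))
B2=box(-8,0,85,8,34,34); print(fit([(p,d["region"])],[B,B2],[542,-268,.055]))
E
```

```text
(array([-24.09237146,  90.87486565]), np.float64(0.09592463461200842))
[-0.19181872 -0.41526565  0.2472147 ] [ 565.5001636  -267.75953111  113.47081436] 93.83204827121025
0.68 (array([ 5.42738e+02, -2.71119e+02,  1.80000e-02]), np.float64(0.078))
(array([ 5.42670e+02, -2.69854e+02,  3.50000e-02]), np.float64(0.086))
```

Emit:
{"method": "arm_command", "body": {
  "steps": [
    [1,6,0,0,0],
    [1,12,0,0,0],
    [1,18,-0.5,0,0],
    [1,22.5,-1,0,0],
    [1,22.5,-1,0,0],
    [0.75,22.5,-1,0,0],
    [0.75,22.5,-1,0,0],
    [0.6,22.5,-1,0,0],
    [0.55,22.5,-1,0,0],
    [0.5,22.5,-1,0,0],
    [0.5,22.5,-1,0,0],
    [0.5,22.5,-1,0,0]
  ],
  "force": 12
}}

```text
clock: 17.82
eef_pos: [543.3, -270.1, 113.8]
eef_rot: [-3.142, 0.0, -3.086]
wrist_force: [0.5, -0.2, 0.6]
finger_gap: 60.0
finger_force: 12.0
```

```bash
python3 - <<'E'
from h import *
p=imaging.camera("side"); print(edge_fit(p)[2:]); s=monitor.read_state();print(s["wrist_force"],s["eef_pos"],s["finger_gap"])
E
```

```text
(array([-22.30876751,  95.18542744]), np.float64(0.23840376099954874))
[ 0.15949347 -0.97978081 -0.13334915] [ 543.2604297  -270.11013355  113.7890997 ] 59.89016500440301
```

Emit:
{"method": "arm_command", "body": {
  "steps": [
    [0.5,-4,0,0,0],
    [0.5,-8.5,0,0.2,0],
    [0.5,-13,0,0.5,0],
    [0.5,-17,0,1.3,0],
    [0.5,-21,0,2.2,0],
    [0.5,-25.5,0,3.3,0],
    [0.5,-29.5,0,4.8,0],
    [0.5,-33.5,0,6.4,0],
    [0.5,-37.5,0,8.2,0],
    [0.5,-37.5,0,8.2,0]
  ],
  "force": 12
}}

```text
clock: 19.18
eef_pos: [581.8, -268.2, 106.4]
eef_rot: [-3.14, 0.002, -3.085]
wrist_force: [1.3, -1.4, 6.5]
finger_gap: 60.0
finger_force: 12.0
```

```bash
python3 - <<'E'
from h import *
p=imaging.camera("side"); print(edge_fit(p)); s=monitor.read_state();print(s["wrist_force"],s["eef_pos"],s["finger_gap"])
E
```

```text
(0.77, [340.5, 156.8, 15.3, 41.5], array([-15.61989665,  70.90917677]), np.float64(0.12164471600506757))
[ 1.94543313 -1.11285038  6.05282818] [ 581.77448057 -268.21744543  106.4478312 ] 59.90809916707833
```

```bash
cat >> h.py <<'E'
def edge_fit2(p,G,stand=(570.8,-267.7,.055),y0=None):
    L=trace(p,"lens_plate_center"); t=proj(p,np.array([[G[0],G[1],G[2]-20]]))[0]
    d=min(L,key=lambda d:np.hypot(*(np.array(d["rect"][:2])-t))); m=d["region"]
    v,u=np.nonzero(m); w=(u.min()-12,v.min()-12,np.ptp(u)+25,np.ptp(v)+25)
    occ=render(p,[box(0,37,G[2]+10,18,17,60),box(0,37,G[2]+55,80,25,50)],(G[0],G[1],.055),w)
    k=1-(occ>0)*1.; mm=m[w[1]:w[1]+w[3],w[0]:w[0]+w[2]]
    def cost(o):
        f=np.radians(o[1]); U=np.array([np.cos(f),0,np.sin(f)]);Z=np.array([-np.sin(f),0,np.cos(f)])
        B=np.array([[o[0],y,40]+s*U+q*Z for s in(0,90) for q in(0,8) for y in(-30,30)])
        return np.sum(k*(render(p,[B],(stand[0],G[1],stand[2]),w)-mm)**2)/m.sum()
    R=[minimize(cost,[-22,f],method="Nelder-Mead",options=dict(initial_simplex=[[-25,f],[-15,f],[-25,f+15]])) for f in (5,20,40,60,80)]
    r=min(R,key=lambda r:r.fun); f=np.radians(r.x[1]); g=np.array([G[0]-stand[0]-r.x[0],G[2]-40])
    return d["p"],r.x.round(1),round(r.fun,3),"s,off",(g@[np.cos(f),np.sin(f)]).round(1),(g@[-np.sin(f),np.cos(f)]).round(1)
E
python3 - <<'E'
from h import *
p=imaging.camera("side"); s=monitor.read_state(); print(edge_fit2(p,s["eef_pos"]))
E
```

```text
(0.8, array([-25.,   5.]), np.float64(1.0), 's,off', np.float64(41.6), np.float64(63.1))
```

```bash
python3 - <<'E'
from h import *
p=imaging.camera("side"); s=monitor.read_state(); G=s["eef_pos"]
for d in trace(p,"lens_plate_center"): print(d["p"],np.round(d["rect"],1),d["region"].sum())
print(proj(p,np.array([[G[0],G[1],G[2]-20]]))[0])
d=trace(p,"lens_plate_center"); t=proj(p,np.array([[G[0],G[1],G[2]-20]]))[0]
d=min(d,key=lambda d:np.hypot(*(np.array(d["rect"][:2])-t))); m=d["region"]
im=p["img"]
for v in range(132,182,2): print(v,"".join("#" if m[v,u] else "." for u in range(315,365)))
E
```

```text
0.71 [343.5 154.9  17.3  40.7] 493
0.57 [304.6 260.6  26.4  37.2] 877
[336.2470076  152.56103382]
132 ..................................................
134 ..................................................
136 ...........................###....................
138 ........................#######...................
140 .......................########...................
142 ......................##########..................
144 .....................###########..................
146 ....................#############.................
148 ...................###############................
150 ....................##############................
152 ....................##############................
154 ....................###############...............
156 ...................################...............
158 ...................#################..............
160 ...................#################..............
162 ...................##################.............
164 ....................################..............
166 .....................##############...............
168 .....................#############................
170 ......................##########..................
172 ......................########....................
174 .......................######.....................
176 .........................##.......................
178 ..................................................
180 ..................................................
```

```bash
python3 - <<'E'
from h import *
p=imaging.camera("side"); G=monitor.read_state()["eef_pos"]; print(G)
c,s=np.cos(.055),np.sin(.055)
for f,px in((60,-24),(65,-22),(70,-24),(70,-18)):
    a=np.radians(f);U=np.array([np.cos(a),0,np.sin(a)]);Z=np.array([-np.sin(a),0,np.cos(a)])
    B=np.array([[px,y,40]+q*U+8*Z for q,y in((0,-30),(0,30),(90,30),(90,-30))])
    print(f,px,proj(p,B@np.array([[c,s,0],[-s,c,0],[0,0,1]])+[570.8,-269,0]).round(1).tolist())
E
```

```text
[ 581.71938473 -268.23631394  106.46450535]
60 -24 [[354.1, 163.9], [343.6, 177.0], [330.6, 147.9], [341.9, 135.1]]
65 -22 [[353.5, 163.8], [343.0, 177.0], [332.5, 147.7], [343.8, 134.9]]
70 -24 [[354.3, 164.3], [343.8, 177.5], [335.9, 148.3], [347.2, 135.4]]
70 -18 [[352.3, 163.5], [341.7, 176.6], [333.8, 147.5], [345.1, 134.6]]
```

Emit:
{"method": "arm_command", "body": {
  "steps": [
    [0.5,-4,0,2.5,0],
    [0.5,-8,0,4.9,0],
    [0.5,-11,0,6.9,0],
    [0.5,-14,0,9,0],
    [0.5,-17,0,11.7,0],
    [0.5,-20,0,14.5,0],
    [0.5,-23,0,17.5,0],
    [0.5,-26,0,20.8,0],
    [0.5,-29,0,24.5,0],
    [0.5,-31,0,27.4,0],
    [0.5,-31,0,27.4,0]
  ],
  "force": 12
}}

```text
clock: 20.95
eef_pos: [611.6, -266.0, 77.7]
eef_rot: [3.141, -0.0, -3.085]
wrist_force: [1.6, 1.2, 1.3]
finger_gap: 59.9
finger_force: 12.0
```

```bash
python3 - <<'E'
from h import *
p=imaging.camera("side"); s=monitor.read_state();print(s["wrist_force"],s["eef_pos"],s["finger_gap"]); G=s["eef_pos"]
t=proj(p,np.array([[G[0],G[1],G[2]-20]]))[0]
d=min(trace(p,"lens_plate_center"),key=lambda d:np.hypot(*(np.array(d["rect"][:2])-t))); m=d["region"];print(d["p"],np.round(d["rect"],1))
u0=int(d["rect"][0])-25;v0=int(d["rect"][1])-26
for v in range(v0,v0+52,2): print(v,"".join("#" if m[v,u] else "." for u in range(u0,u0+50)))
print(u0)
c,s=np.cos(.055),np.sin(.055)
for f,px in((30,-19),(40,-19),(50,-19),(60,-19)):
    a=np.radians(f);U=np.array([np.cos(a),0,np.sin(a)]);Z=np.array([-np.sin(a),0,np.cos(a)])
    B=np.array([[px,y,40]+q*U+8*Z for q,y in((0,-30),(0,30),(90,30),(90,-30))])
    print(f,px,proj(p,B@np.array([[c,s,0],[-s,c,0],[0,0,1]])+[570.8,-269,0]).round(1).tolist())
E
```

```text
[1.70344974 0.22914321 0.98475381] [ 611.49514422 -266.09424077   77.78853202] 59.64115230761721
0.7 [336.3 159.2  27.4  35.5]
133 ..................................................
135 ..................................................
137 ..................................................
139 ..................................................
141 ...................###............................
143 ...............#########..........................
145 ...............##########.........................
147 ..............#############.......................
149 .............################.....................
151 .............##################...................
153 .............###################..................
155 .............#####################................
157 .............#######################..............
159 .............#########################............
161 ...............#########################..........
163 .................#######################..........
165 ..................#####################...........
167 ....................#################.............
169 ......................#############...............
171 ........................##########................
173 .........................#######..................
175 ...........................####...................
177 ..................................................
179 ..................................................
181 ..................................................
183 ..................................................
311
30 -19 [[351.6, 162.0], [341.0, 175.1], [316.0, 151.4], [327.3, 139.0]]
40 -19 [[351.9, 162.4], [341.4, 175.5], [319.6, 149.2], [331.0, 136.7]]
50 -19 [[352.2, 162.8], [341.7, 175.9], [323.9, 147.8], [335.3, 135.1]]
60 -19 [[352.4, 163.2], [341.9, 176.3], [328.8, 147.2], [340.2, 134.5]]
```

Emit:
{"method": "arm_command", "body": {
  "steps": [
    [0.5,-2.2,0,3.7,0],
    [0.5,-4.2,0,7.4,0],
    [0.5,-6,0,11.2,0],
    [0.5,-7.5,0,15,0],
    [0.5,-9,0,19,0],
    [0.5,-10,0,23,0],
    [0.5,-10.8,0,27,0],
    [0.5,-11.4,0,30,0],
    [0.5,-11.7,0,32,0],
    [0.5,-11.7,0,32,0]
  ],
  "force": 12
}}

```text
clock: 22.3
eef_pos: [623.2, -265.6, 46.0]
eef_rot: [3.141, -0.0, -3.086]
wrist_force: [-0.6, 0.5, -0.2]
finger_gap: 59.6
finger_force: 12.0
```

Emit:
{"method": "arm_command", "body": {
  "steps": [
    [0.5,0,0,0.7,0],
    [0.5,0,0,1.4,0],
    [0.5,0,0,2,0],
    [0.5,0,0,2,0]
  ]
}}

```text
clock: 22.8
eef_pos: [623.3, -265.6, 44.1]
eef_rot: [-3.142, 0.0, -3.086]
wrist_force: [1.2, -0.2, 0.3]
finger_gap: 59.7
finger_force: 12.0
```

```bash
python3 - <<'E'
from h import *
p=imaging.camera("side"); s=monitor.read_state();print(s["wrist_force"],s["moment"],s["eef_pos"],s["finger_gap"]); G=s["eef_pos"]
c=proj(p,np.array([[580,-267,60]]))[0].astype(int)
cv2.imwrite("pics/r8.png",cv2.resize(p["img"][c[1]-30:c[1]+30,c[0]-40:c[0]+40,::-1],(800,600),interpolation=cv2.INTER_CUBIC))
t=proj(p,np.array([[G[0],G[1],G[2]-20]]))[0]
d=min(trace(p,"lens_plate_center"),key=lambda d:np.hypot(*(np.array(d["rect"][:2])-t))); m=d["region"];print(d["p"],np.round(d["rect"],1))
u0=int(d["rect"][0])-25;v0=int(d["rect"][1])-26
for v in range(v0,v0+52,2): print(v,"".join("#" if m[v,u] else "." for u in range(u0,u0+50)))
print(u0)
c,s=np.cos(.055),np.sin(.055)
for f,px in((0,-19),(10,-19)):
    a=np.radians(f);U=np.array([np.cos(a),0,np.sin(a)]);Z=np.array([-np.sin(a),0,np.cos(a)])
    B=np.array([[px,y,40]+q*U+8*Z for q,y in((0,-30),(0,30),(90,30),(90,-30))])
    print(f,px,proj(p,B@np.array([[c,s,0],[-s,c,0],[0,0,1]])+[570.8,-268,0]).round(1).tolist())
E
```

```text
[1.49575678 0.62290446 1.19909549] [ 0.04442979 -0.06101956 -0.02610154] [ 623.3069498  -265.61512875   44.1703084 ] 60.16965870815197
0.95 [335.4 162.5  34.   22.2]
136 ..................................................
138 ..................................................
140 ..................................................
142 ..................................................
144 ..................................................
146 ..................................................
148 ..................................................
150 ............#######...............................
152 ...........############...........................
154 ..........#################.......................
156 ..........######################..................
158 ..........##########################..............
160 .........##############################...........
162 .........################################.........
164 .........################################.........
166 ............############################..........
168 ................######################............
170 ....................################..............
172 .......................###########................
174 ...........................#####..................
176 ..................................................
178 ..................................................
180 ..................................................
182 ..................................................
184 ..................................................
186 ..................................................
310
0 -19 [[350.1, 161.4], [339.5, 174.4], [309.9, 162.0], [321.1, 149.7]]
10 -19 [[350.6, 161.6], [340.0, 174.7], [311.0, 158.0], [322.3, 145.7]]
```

Emit:
{"method": "arm_command", "body": {
  "steps": [
    [0.7,0,0,0,0],
    [0.85,0,0,0,0],
    [0.85,0,0,0,0],
    [0.85,8,0,0,0],
    [0.85,18,0,0,0],
    [0.85,27,0,0,0],
    [0.85,27,0,0,0],
    [0.7,27,0,0,0],
    [0.5,27,0,0,0],
    [0.5,27,0,0,0],
    [0.5,27,0,0,0],
    [0.5,27,0,0,0]
  ],
  "force": 20
}}

```text
clock: 24.4
eef_pos: [596.4, -267.1, 44.1]
eef_rot: [3.142, -0.0, -3.086]
wrist_force: [0.5, -0.1, -0.1]
finger_gap: 59.5
finger_force: 20.0
```

Emit:
{"method": "arm_command", "body": {
  "steps": [
    [0.5,0,0,-1.5,0],
    [0.5,0,0,-3,0],
    [0.5,6,0.2,-3,0],
    [0.5,13,0.4,-3,0],
    [0.5,20,0.6,-3,0],
    [0.5,25.5,0.7,-3,0],
    [0.5,25.5,0.7,-3,0],
    [0.5,25.5,0.7,-1.5,0],
    [0.5,25.5,0.7,-0.3,0],
    [0.5,25.5,0.7,-0.3,0],
    [0.5,25.5,0.7,-0.3,0]
  ]
}}

```text
clock: 25.78
eef_pos: [570.9, -267.8, 44.4]
eef_rot: [3.142, -0.0, -3.086]
wrist_force: [-0.1, 0.6, -1.3]
finger_gap: 59.6
finger_force: 20.0
```

Release, rise, and clear the view.

Emit:
{"method": "arm_command", "body": {
  "steps": [
    [0.5,0,0,0.3,0],
    [0.5,0,0,0.3,0],
    [0.7,0,0,0.3,0],
    [0.9,0,0,0.3,0],
    [0.9,0,0,0.3,0],
    [0.9,0,0,0.3,0],
    [0.9,0,0,-20,0],
    [0.9,0,0,-50,0],
    [0.9,0,0,-100,0],
    [0.9,40,-40,-150,0],
    [0.9,80,-80,-170,0],
    [0.9,120,-130,-170,0],
    [0.9,140,-170,-170,0],
    [0.9,140,-200,-170,0],
    [0.9,140,-200,-170,0],
    [0.9,140,-200,-170,0]
  ]
}}

```text
clock: 27.78
eef_pos: [442.5, -474.6, 215.2]
eef_rot: [-3.141, 0.0, -3.085]
wrist_force: [0.3, -0.1, -0.4]
finger_gap: 84.3
finger_force: 0.0
```

```bash
python3 - <<'E'
from h import *
M=np.load("m.npz"); im=[]
pl=[box(0,0,44,90,60,8)]
for n,k in(("top","st"),("side","ss")):
    p=imaging.camera(n); t=proj(p,np.array([[570.8,-267.7,44]]))[0]
    d=min(trace(p,"lens_plate_center"),key=lambda d:np.hypot(*(np.array(d["rect"][:2])-t)))
    print(n,d["p"],np.round(d["rect"],1),"plate",fit([(p,d["region"])],pl,[571,-267.7,.055]),"stand",fit([(p,M[k])],STAND,[571,-267.7,.055]))
    c=t.astype(int); im.append(cv2.resize(p["img"][c[1]-30:c[1]+30,c[0]-30:c[0]+30,::-1],(400,400),interpolation=cv2.INTER_CUBIC))
cv2.imwrite("pics/f.png",np.hstack(im))
E
```

```text
top 0.71 [367.3 203.2  22.   28.8] plate (array([ 5.70038e+02, -2.68623e+02,  5.70000e-02]), np.float64(0.02)) stand (array([ 5.71785e+02, -2.67775e+02,  5.80000e-02]), np.float64(0.056))
side 0.85 [340.1 168.1  38.1  25.2] plate (array([ 5.67724e+02, -2.67974e+02,  1.80000e-02]), np.float64(0.038)) stand (array([ 5.69905e+02, -2.66163e+02,  8.00000e-02]), np.float64(0.048))
```

View pics/f.png

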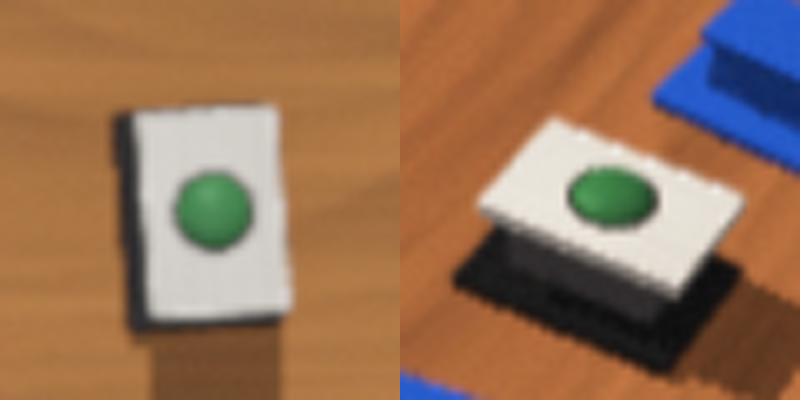

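```bash
python3 - <<'E'
from h import *
from scipy.ndimage import binary_erosion
M=np.load("m.npz")
for n,k in(("top","st"),("side","ss")):
    p=imaging.camera(n); im=cv2.imread(f"pics/{n}0.png").max(2)
    t=proj(p,np.array([[570.8,-267.7,40]]))[0].astype(int)
    m=M[k]; soft=np.where(m,np.clip((im.astype(float)-60)/(im[t[1],t[0]]-60.),0,1),0)
    m2=soft>.5; nl,l=cv2.connectedComponents(m2.astype(np.uint8)); m2=l==l[t[1],t[0]]
    print(n,m2.sum(),"cork",fit([(p,m2)],[box(0,0,40,74,44,.1)],[571,-267.7,.055]))
E
```

```text
top 399 cork (array([ 5.71545e+02, -2.69343e+02,  4.80000e-02]), np.float64(0.024))
side 287 cork (array([ 5.69609e+02, -2.65991e+02,  3.80000e-02]), np.float64(0.063))
```

Emit:
{"method": "arm_command", "body": {
  "steps": [
    [0.9,0,40,0,0],
    [0.9,-30,90,0,0],
    [0.9,-70,140,0,0],
    [0.9,-110,180,0,0],
    [0.9,-140,200,20,0],
    [0.9,-140,200,70,0],
    [0.9,-140,200,120,0],
    [0.9,-140,200,150,0],
    [0.9,-140,200,165,0],
    [0.9,-140,200,170.3,0],
    [0.9,-140,200,170.3,0],
    [0.9,-140,200,170.3,0],
    [0.7,-140,200,170.3,0],
    [0.5,-140,200,170.3,0],
    [0.5,-140,200,170.3,0],
    [0.5,-140,200,170.3,0],
    [0.5,-140,200,170.3,0]
  ],
  "force": 20
}}

```text
clock: 30.2
eef_pos: [570.9, -267.9, 44.3]
eef_rot: [-3.141, 0.0, -3.086]
wrist_force: [0.1, 0.8, 2.7]
finger_gap: 59.7
finger_force: 20.0
```

Emit:
{"method": "arm_command", "body": {
  "steps": [
    [0.5,0,0,-1,0],
    [0.5,0,0,-2,0],
    [0.5,-1,0.4,-2,0],
    [0.5,-1.8,0.8,-2,0],
    [0.5,-1.8,0.8,-2,0],
    [0.5,-1.8,0.8,-1,0],
    [0.5,-1.8,0.8,0,0],
    [0.5,-1.8,0.8,0,0],
    [0.7,-1.8,0.8,0,0],
    [0.9,-1.8,0.8,0,0],
    [0.9,-1.8,0.8,0,0],
    [0.9,-1.8,0.8,0,0],
    [0.9,-1.8,0.8,-20,0],
    [0.9,-1.8,0.8,-60,0],
    [0.9,-1.8,0.8,-110,0],
    [0.9,40,-40,-150,0],
    [0.9,80,-90,-170,0],
    [0.9,120,-140,-170,0],
    [0.9,140,-180,-170,0],
    [0.9,140,-200,-170,0]
  ]
}}

```text
clock: 32.7
eef_pos: [440.1, -478.0, 216.0]
eef_rot: [-3.14, 0.001, -3.089]
wrist_force: [0.6, 0.4, -0.8]
finger_gap: 84.5
finger_force: 0.0
```

```bash
python3 - <<'E'
from h import *
for n in("top","side"):
    p=imaging.camera(n); t=proj(p,np.array([[570.8,-267.7,44]]))[0]
    d=min(trace(p,"lens_plate_center"),key=lambda d:np.hypot(*(np.array(d["rect"][:2])-t)))
    print(n,d["p"],fit([(p,d["region"])],[box(0,0,44,90,60,8)],[571,-267.7,.055]))
    for k in ("empty_plate_center","camera","rack_a"): print(k,[(round(x["p"],2),np.round(x["rect"],0).tolist()) for x in find_in(p,k)][:2])
print(monitor.read_state()["clock"])
E
```

```text
top 0.64 (array([ 5.71530e+02, -2.67544e+02,  5.10000e-02]), np.float64(0.034))
empty_plate_center [(0.47, [188.0, 189.0, 24.0, 12.0]), (0.36, [269.0, 182.0, 28.0, 34.0])]
camera [(0.88, [273.0, 133.0, 44.0, 28.0])]
rack_a [(0.83, [191.0, 191.0, 29.0, 40.0]), (0.73, [268.0, 181.0, 29.0, 32.0])]
side 0.97 (array([ 5.69465e+02, -2.67971e+02,  6.30000e-02]), np.float64(0.033))
empty_plate_center [(0.83, [188.0, 294.0, 29.0, 31.0]), (0.23, [263.0, 167.0, 18.0, 25.0])]
camera [(0.96, [212.0, 195.0, 49.0, 60.0])]
rack_a [(0.83, [251.0, 232.0, 50.0, 44.0]), (0.61, [192.0, 305.0, 62.0, 54.0])]
33.2
```

The plate is centred and aligned with the stand to within about 2 mm, and the empty plate, camera and racks show where they were. I'm handing in.

```bash
python3 -c "
from cell import job; print(job.sign_off())"
```

```text
the job is handed in; nothing more can be done
None
```

The lens plate lies flat on the cork top, bulging side up, centred to about 2 mm and aligned with the stand; partway through it slipped out of the fingers and stood upright on the cork until I regripped it, and the job was handed in at about 33 s with no verdict returned.

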